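# Fill the sugar tier and raise the telescopic serving stand

## Task

Set out the coffee sugar: tip all five brown sugar lumps from the small steel jug into the top dish of the collapsed serving stand, and put the empty jug back upright on the worktop. Then squeeze the orange button on the stand's grip, draw the grip up past the first stop to the second, where the stand is fully extended, and finish still holding it up there with the button squeezed, so that I can judge the height. Keep all the sugar in the dish and disturb nothing else on the counter.

Things in the scene. Friction and masses are not known exactly. Their poses are not given: they have to be found in the camera images.
- jug: Small open steel milk jug, 68 mm tall, 0.2 kg, with the five lumps up to 20 mm below its rim. Round body 58 mm across; inside 46 mm at the rim, 37 mm at the floor. Origin under it, z up; +y points to the spout (lip 43 mm out), -y to the handle (out to 43 mm). The body's axis lies 10 mm from the origin towards +y. Grasp the body across x.
- jug_mouth (a point): Centre of the jug's mouth, at rim height on the axis of its round body (68 mm above the jug's underside); same axes as the jug.
- lump_1: Brown sugar lump, rounded block about 15 x 15 x 14.5 mm, 10 g, loose in the jug at the start; origin at its centre.
- lump_2: Brown sugar lump, rounded block about 15 x 15 x 14.5 mm, 10 g, loose in the jug at the start; origin at its centre.
- lump_3: Brown sugar lump, rounded block about 15 x 15 x 14.5 mm, 10 g, loose in the jug at the start; origin at its centre.
- lump_4: Brown sugar lump, rounded block about 15 x 15 x 14.5 mm, 10 g, loose in the jug at the start; origin at its centre.
- lump_5: Brown sugar lump, rounded block about 15 x 15 x 14.5 mm, 10 g, loose in the jug at the start; origin at its centre.
- dish_floor (a point): Centre of the inner floor of the stand's white top dish, 49 mm above the worktop while collapsed; z up. The dish is 240 mm across outside, 224 mm inside, rim 30 mm above this point. A steel column, 24 mm thick, rises from its middle to the grip: the lumps go into the ring round it. The tiers below are up to 272 mm across; the heavy base does not move.
- grip_point (a point): Middle of the black grip on top of the column, 157 mm above the worktop while collapsed: pinch it here. The grip is 48 mm tall (23 mm up, 25 mm down from this point), 32 mm along x, 22 mm along y. The orange button, 20 x 30 mm, stands 8 mm proud of its +y face: close the fingers along y, 30 mm over the button, 24 mm with it in. z is up, the way to pull.
- stand_button (a joint): Orange squeeze button: 0 out, 0.006 m fully in; a spring of 4 to 10 N pushes it out. In by more than 0.0045 m it frees the column to slide; let out, it catches the column when collapsed and at each stop.
- stand_top (a joint): How far the top dish and grip have slid up from the middle tier, m: 0 collapsed, 0.065 at the first stop. Takes about 6 N to lift, runs first; with the button in it sinks again if not held up.
- stand_middle (a joint): How far the middle tier has slid up from the base, m: 0 collapsed, 0.065 fully out. It follows only after the top has reached its stop, with about 10 N in all; both at 0.065 is the second stop, the grip then 130 mm higher than at the start.
- coffee_cup: White coffee cup, 94 mm across, 58 mm high, with a handle; a bystander. Origin under it.
- saucers: Heavy stack of white saucers, 104 mm across, 54 mm high; a bystander. Origin under it.
- tea_box: Red card box of tea sachets, 60 x 58 mm, 122 mm tall; a bystander. Origin under it.
Mind the look-alikes: they are no part of the job. What is shaped like the jug but black is not meant.

How it is judged:
On the way, in this order (a step that is already met when the one before it is completed fails the run):
1. all five lumps lie in the top dish while the stand is still collapsed (horizontal distance between each of lump_1, lump_2, lump_3, lump_4, lump_5 and dish_floor below 0.115 m and z of lump_1 in the frame of dish_floor between -0.005 and 0.055 m and z of lump_2 in the frame of dish_floor between -0.005 and 0.055 m and z of lump_3 in the frame of dish_floor between -0.005 and 0.055 m and z of lump_4 in the frame of dish_floor between -0.005 and 0.055 m and z of lump_5 in the frame of dish_floor between -0.005 and 0.055 m and value of joint each of stand_top, stand_middle below 0.01 m), for 0.2 s.
2. the jug stands upright on the worktop again, let go (angle between jug's own z axis and vertical below 0.15 rad and height (world z) of jug between -0.01 and 0.01 m and contact force between the fingers and jug below 0.2 N and linear speed of jug below 0.02 m/s), for 0.2 s.
3. the button is squeezed in with the stand still collapsed (value of joint stand_button above 0.0045 m and value of joint stand_top below 0.02 m), for 0.05 s.
At the end, for the whole second after the job is handed in: All five lumps lie in the top dish; the jug stands upright on the worktop (within 0.15 rad); both telescopic sections are out to their stops (over 61 of 65 mm each); the button is squeezed in (over 4.5 of 6 mm) and the fingers press on the grip (over 2 N), so only the hand keeps it up (horizontal distance between each of lump_1, lump_2, lump_3, lump_4, lump_5 and dish_floor below 0.115 m and z of lump_1 in the frame of dish_floor between -0.005 and 0.055 m and z of lump_2 in the frame of dish_floor between -0.005 and 0.055 m and z of lump_3 in the frame of dish_floor between -0.005 and 0.055 m and z of lump_4 in the frame of dish_floor between -0.005 and 0.055 m and z of lump_5 in the frame of dish_floor between -0.005 and 0.055 m and angle between jug's own z axis and vertical below 0.15 rad and height (world z) of jug between -0.01 and 0.01 m and value of joint each of stand_top, stand_middle above 0.061 m and value of joint stand_button above 0.0045 m and contact force between the fingers and stand_top above 2 N); the arm keeps its last pose, push and grip.
It fails at once if the coffee cup is pushed away (over 30 mm) or tipped (distance of coffee_cup from where it was at the start of the episode above 0.03 m or angle between coffee_cup's own z axis and vertical above 0.4 rad).
It fails at once if the tea box is pushed away (over 30 mm) or tipped (distance of tea_box from where it was at the start of the episode above 0.03 m or angle between tea_box's own z axis and vertical above 0.4 rad).
It also fails if it takes over 72 s, if anything falls off the work surface, if the arm or the gripper's body presses on something with over 40 N, if the wrist force passes 120 N, or if a joint passes its speed limit or range.

## Robot

A 6-joint arm with a two-finger parallel gripper is mounted at the origin on a cart in front of the work surface, level with it; the furniture and walls round the work are solid. World frame = base frame: x ahead of the robot, y to its left, z up, the work surface at z = 0. Lengths are in m, angles in rad, forces in N, time in s.
With the tool pointing down it reaches from about 0.375 to 0.975 m from the base axis. Payload 3.8 kg.
Tool frame: the origin (TCP) lies midway between the tips of the shut fingers; the grasp point (between the pads) lies 19 mm behind it; z points along the fingers, y is the line along which they close (so a half turn about z gives the same grasp; the last joint's range is limited). The gripper opens to 85 mm and grips with 20 to 120 N. Pads are 22 mm wide; open, the fingers measure 114 mm over their backs; the gripper's body (76 mm by 85 mm) begins 54 mm behind the grasp point. The pads swing forward as they close: fully open they stand 13 mm farther back than shut.
Start: joints at [-0.037, 0.264, 1.604, -0, 1.274, -0.037], TCP at [0.675, -0, 0.231] pointing down, gripper open.
Joint ranges: [-2.63, 2.63], [-0.94, 2.18], [0.31, 2.57], [-1.31, 4.45], [0, 2.66], [-2.55, 2.55]. Speed limits (rad/s): [2.57, 2.57, 3.14, 3.14, 3.14, 3.14].

## Interface

Orientations are given as a unit quaternion [x, y, z, w].
In Python, from workcell import status, eyes, ticket gives the robot as it stands.
- The arm moves only by the tool carry_out, never from a script. Its argument "plan" is a list of rows, each a list of 4 numbers: the shift along the tool's x, y, z in mm, then the turn about the tool's z in degrees. A call has 1 to 5 rows; each row shifts and turns the commanded pose from where the row before left it, along the tool's axes as they then stand; what a row does not reach is not made up. A row lasts 1/8 s, in which the tool goes at most 62.5 mm and 10.7 degrees, less where a joint would pass 70% of its speed; a pose out of reach is approached as far as the arm can. A call with a gripper value outside its range is refused whole. "gripper" is the finger opening in mm, from 0 to 85.4, set as the call begins (left out, the last holds). The fingers move at their own pace and stop on an object; "newtons" is the grip in N (left out, the last holds). Time passes only in rows, so rows that do not move let the fingers close. It gives the time, the measured TCP pose, the force, the opening and the grip force at its end, in the units of the state.
- status.observe(): the state, without advancing time (a new reading comes with each control period).
- eyes.camera(name): name is "scene" or "side" or "wrist"; returns the picture (480x640x3 uint8, red, green, blue); there is no depth.
- eyes.get_calibration(name): a dict with "mtx" (3x3 intrinsics, pixels), "R" (3x3) and "t" (3): a world point X has camera coordinates R X + t; the wrist camera has in their place "mount" (4x4, takes a point from camera to tool coordinates, whose origin is the TCP and whose axes are the flange's). Camera axes: x right, y down, z forward; pixel columns grow to the right and rows downward; lengths in m; the calibration is good to about 2 mm. A picture is of the moment at which its call begins: read the wrist's pose just before it. get_calibration takes no time and is no camera call.
- ticket.finish_job(): hands the job in; it is judged then, once.
The state is a dict: "time_s": time; "q": joint angles; "dq": joint speeds; "effort": joint torques, N m; "tool_pos": TCP position; "tcp_rot": TCP orientation; "force": force on the tool from outside, world axes, zero at the start; "moment": the same for the moment, N m; "gripper_width": opening from 0.0 (shut) to 1.0 (fully open); "gripper_force": force on a finger pad.
Only numpy, scipy, OpenCV 4.12 (cv2) and the standard library are available. Lean on these libraries where they do the work, as an engineer would, in place of code of your own. Each camera call takes 0.05 s, during which the arm holds its last target. There are 200 camera calls.

## Working session

There is one attempt and no reset: what is moved stays moved. The work goes in short steps, Python scripts to look and compute and a tool call to move; the robot and the scene stay as the last step left them, time stands still between calls to the robot, and variables do not carry over. Pictures are saved under pics/ and viewed, at most 10 in all, crops included, and the job is handed in when it is done.

Besides the shell and the picture viewer there is one more tool, called after ">>>" by a JSON object that holds its "fn" and its "kwargs", one argument or row to a line. carry_out: Moves the arm, as the interface text tells. Its arguments: {"type":"object","properties":{"plan":{"type":"array","items":{"type":"array","items":{"type":"number"}}},"gripper":{"type":"number"},"newtons":{"type":"number"}},"required":["plan"]}

```bash
mkdir -p pics
python3 - <<'E'
from workcell import status, eyes
import cv2,numpy as np
s=status.observe();print(s)
ims=[]
for n in ("scene","side"):
    im=eyes.camera(n);cv2.imwrite(f"pics/{n}0.png",im[:,:,::-1])
    c=eyes.get_calibration(n);print(n,np.round(c["mtx"],1).tolist(),np.round(-c["R"].T@c["t"],3),np.round(c["R"],3).tolist())
print(eyes.get_calibration("wrist"))
E
```

```text
{'time_s': 0.0, 'q': array([-3.69153187e-02,  2.64733395e-01,  1.60540532e+00, -1.79714338e-05,
        1.27368460e+00, -3.68912573e-02]), 'dq': array([ 9.87088486e-04,  1.22282984e-05, -2.01349193e-03, -1.15785842e-03,
       -1.17337582e-03, -3.63453370e-04]), 'effort': array([ 6.10465631e-04, -5.15121067e+01, -3.67308676e+01, -4.07824507e-05,
        1.31324201e-02,  1.46811578e-05]), 'tool_pos': array([6.74258501e-01, 9.21678755e-06, 2.29958421e-01]), 'tcp_rot': array([ 0.70711298,  0.7070997 , -0.00076532, -0.00081137]), 'force': array([-0.02224149,  0.05929625,  0.4112555 ]), 'moment': array([0.04292762, 0.0188729 , 0.02332919]), 'gripper_force': 0.0, 'gripper_width': 1.0049777467594256}
scene [[450.6, 0.0, 317.3], [0.0, 450.6, 241.3], [0.0, 0.0, 1.0]] [-0.122  0.628  0.816] [[-0.672, -0.741, 0.019], [-0.468, 0.405, -0.785], [0.574, -0.536, -0.619]]
side [[483.7, 0.0, 319.3], [0.0, 483.7, 235.0], [0.0, 0.0, 1.0]] [-0.15  -0.219  1.222] [[0.324, -0.946, 0.005], [-0.79, -0.273, -0.549], [0.52, 0.174, -0.836]]
{'mtx': array([[412.26771759,   0.        , 321.95020186],
       [  0.        , 412.26771759, 235.90525854],
       [  0.        ,   0.        ,   1.        ]]), 'mount': array([[ 8.76924595e-04, -9.55967086e-01, -2.93472591e-01,
         7.47937447e-02],
       [ 9.99998652e-01,  1.24571659e-03, -1.06974434e-03,
         1.09969072e-03],
       [ 1.38822405e-03, -2.93471257e-01,  9.55966890e-01,
        -1.43067515e-01],
       [ 0.00000000e+00,  0.00000000e+00,  0.00000000e+00,
         1.00000000e+00]])}
```

View pics/scene0.png

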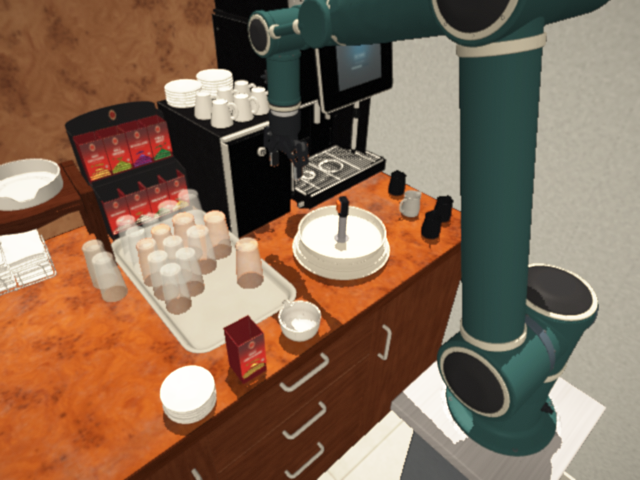

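View pics/side0.png

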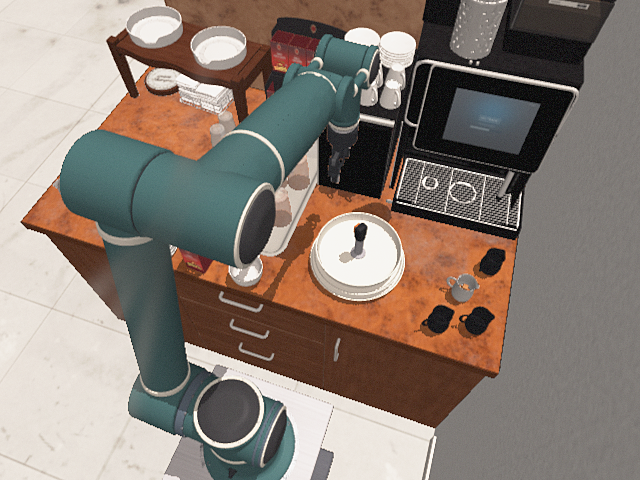

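The steel jug is at side (462,288) and scene (410,205). The look-alikes are black jugs at side (492,262), (440,320) and (480,320). The steel/grey one matches the description. I'll check it, and the stand's grip at side (360,232), in one close crop.

Run:
```python
import cv2,numpy as np
a=cv2.imread("pics/side0.png");b=cv2.imread("pics/scene0.png")
f=lambda im,x,y,w,h:cv2.resize(im[y:y+h,x:x+w],(400,300),interpolation=cv2.INTER_CUBIC)
o=np.vstack([np.hstack([f(a,420,245,100,75),f(a,310,205,100,75)]),np.hstack([f(b,370,170,100,75),f(b,292,185,100,75)])])
cv2.imwrite("pics/crop1.png",o)
```

```text
(no output)
```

View pics/crop1.png

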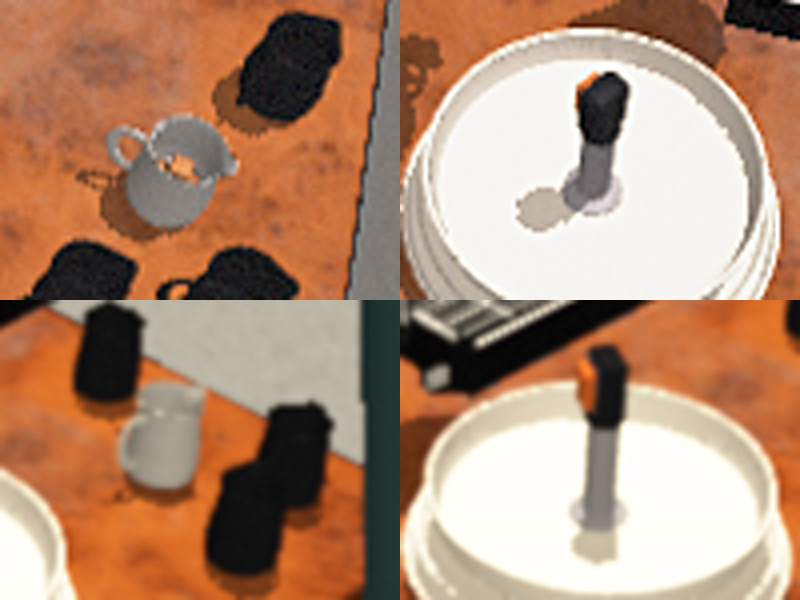

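The crop confirms it. The steel jug holds brown lumps, with its rim centre at about side (467.5,282.5) and scene (412,194), and its handle towards +y. The orange button faces roughly +y.

```bash
cat > h.py <<'E'
import numpy as np, cv2
from workcell import status, eyes
from scipy.spatial.transform import Rotation as Ro
def ray(n,u,v,st=None):
    c=eyes.get_calibration(n); d=np.linalg.inv(c["mtx"])@[u,v,1.]
    if n=="wrist":
        T=Ro.from_quat(st["tcp_rot"]).as_matrix();m=c["mount"]
        o=T@m[:3,3]+st["tool_pos"];d=T@m[:3,:3]@d
    else: o=-c["R"].T@c["t"];d=c["R"].T@d
    return o,d/np.linalg.norm(d)
def plane(r,z): o,d=r;return o+d*(z-o[2])/d[2]
def tri(*rs):
    A=sum(np.eye(3)-np.outer(d,d) for o,d in rs);b=sum((np.eye(3)-np.outer(d,d))@o for o,d in rs)
    return np.linalg.solve(A,b)
def proj(n,X):
    c=eyes.get_calibration(n);p=c["mtx"]@(c["R"]@X+c["t"]);return p[:2]/p[2]
E
python3 - <<'E'
from h import *
np.set_printoptions(precision=4,suppress=True)
S=lambda x,y:(420+x/4,245+y/4); C=lambda x,y:(370+x/4,170+(y-300)/4)
G=lambda x,y:(310+(x-400)/4,205+y/4); D=lambda x,y:(292+(x-400)/4,185+(y-300)/4)
R=lambda n,p:ray(n,*p)
print("mouth tri",tri(R("side",S(190,150)),R("scene",C(168,396))),"side plane",plane(R("side",S(190,150)),.068),plane(R("scene",C(168,396)),.068))
print("spout",plane(R("side",S(238,170)),.066),plane(R("scene",C(202,389)),.066))
print("handle",plane(R("side",S(108,145)),.05),plane(R("scene",C(122,450)),.04))
print("grip top",tri(R("side",G(608,82)),R("scene",D(608,352))),plane(R("side",G(608,82)),.18),plane(R("scene",D(608,352)),.18))
print("collar",plane(R("side",G(595,193)),.049),plane(R("scene",D(600,512)),.049))
# dish rim: outer dims by extremes
for n,a in (("side",[G(428,160),G(757,160),G(600,28)]),("scene",[D(422,460),D(778,460),D(600,383)])):
    print([plane(R(n,p),.079) for p in a])
E
```

```text
mouth tri [ 0.5556 -0.4049  0.0665] side plane [ 0.554  -0.4047  0.068 ] [ 0.5549 -0.4031  0.068 ]
spout [ 0.5507 -0.4379  0.066 ] [ 0.5457 -0.4346  0.066 ]
handle [ 0.5505 -0.354   0.05  ] [ 0.5543 -0.3523  0.04  ]
grip top [ 0.5607 -0.099   0.1796] [ 0.563  -0.0984  0.18  ] [ 0.5572 -0.0977  0.18  ]
collar [ 0.5581 -0.101   0.049 ] [ 0.5553 -0.0981  0.049 ]
[array([0.5278, 0.0136, 0.079 ]), array([ 0.6027, -0.2033,  0.079 ]), array([ 0.6762, -0.0679,  0.079 ])]
[array([ 0.6513, -0.0177,  0.079 ]), array([ 0.4897, -0.2052,  0.079 ]), array([ 0.6391, -0.1787,  0.079 ])]
```

Run:
```python
from h import *
np.set_printoptions(precision=3,suppress=True)
a=cv2.imread("pics/side0.png");m=((a.max(2)<40)*255).astype(np.uint8);m[:240]=0;m[:,:415]=0;m[340:]=0
n,l,s,c=cv2.connectedComponentsWithStats(m)
for i in range(1,n):
    if s[i,4]>80: print(s[i],c[i],plane(ray("side",*c[i]),.035))
st=status.observe();print(Ro.from_quat(st["tcp_rot"]).as_matrix())
```

```text
[479 249  26  26 458] [491.858 261.282] [ 0.664 -0.464  0.035]
[422 306  31  27 490] [439.051 318.767] [ 0.442 -0.357  0.035]
[465 307  29  28 513] [477.947 320.263] [ 0.471 -0.455  0.035]
[[ 0.     1.    -0.002]
 [ 1.    -0.     0.   ]
 [ 0.    -0.002 -1.   ]]
```

>>> {"fn": "carry_out", "kwargs": {
  "plan": [
    [-60, -20, 0, 0],
    [-60, -20, 0, 0],
    [-60, -20, 0, 0],
    [-60, -20, 0, 0],
    [-60, -20, 0, 0]
  ],
  "gripper": 80,
  "newtons": 25
}}

```text
time_s: 0.72
tool_pos: [0.5751, -0.298, 0.2308]
tcp_rot: [0.707, 0.707, -0.0, -0.0]
force: [0.8, -0.8, 0.1]
gripper_width: 0.936
gripper_force: 0.0
```

>>> {"fn": "carry_out", "kwargs": {
  "plan": [
    [-50, -15, 30, 0],
    [0, 0, 0, 0],
    [0, 0, 0, 0]
  ],
  "gripper": 74
}}

```text
time_s: 1.1
tool_pos: [0.5608, -0.3461, 0.2006]
tcp_rot: [0.707, 0.707, 0.0, -0.001]
force: [0.0, 0.2, -0.4]
gripper_width: 0.864
gripper_force: 0.0
```

Run:
```python
from h import *
import pickle
st=status.observe();im=eyes.camera("wrist");cv2.imwrite("pics/w1.png",im[:,:,::-1]);pickle.dump(st,open("st1.pkl","wb"));print(st["tool_pos"])
```

```text
[ 0.56083209 -0.34613249  0.20058433]
```

View pics/w1.png

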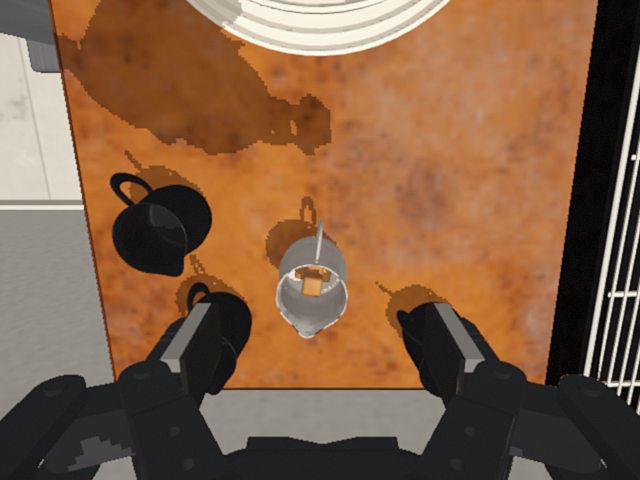

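The jug's rim centre is at (312,295), its spout tip at (307,337) and its handle at (320,226). The black jugs flank it.

Run:
```python
from h import *
import pickle
st=pickle.load(open("st1.pkl","rb"))
c=plane(ray("wrist",312,295,st),.068);s=plane(ray("wrist",307,337,st),.067);h=plane(ray("wrist",320,228,st),.055)
print(c,s,h,[plane(ray("wrist",u,295,st),.068)[0] for u in (277,347)])
for a,b in((h,s),(c,s),(h,c)):print(np.degrees(np.arctan2(*(b-a)[:2])))
T=Ro.from_quat(st["tcp_rot"]).as_matrix();print("tool delta mm",1000*T.T@(c-st["tool_pos"]))
```

```text
[ 0.55420895 -0.40097147  0.068     ] [ 0.55013957 -0.43629511  0.067     ] [ 0.56003731 -0.35372378  0.055     ] [np.float64(0.5286010548852568), np.float64(0.5798056860563153)]
-173.16463010344208
-173.42833661616208
-172.96766539068048
tool delta mm [-55.0307596   -6.44665412 132.51354676]
```

>>> {"fn": "carry_out", "kwargs": {
  "plan": [
    [-28, -3, 20, 4],
    [-28, -4, 20, 3],
    [0, 0, 40, 0],
    [0, 0, 40, 0],
    [0, 0, 40, 0]
  ]
}}

```text
time_s: 1.78
tool_pos: [0.5527, -0.4021, 0.0398]
tcp_rot: [0.749, 0.663, -0.0, 0.0]
force: [0.8, -0.1, 0.4]
gripper_width: 0.867
gripper_force: 0.0
```

>>> {"fn": "carry_out", "kwargs": {
  "plan": [
    [0, 0, 20, 0],
    [0, 0, 0, 0]
  ]
}}

```text
time_s: 2.02
tool_pos: [0.5513, -0.401, 0.0192]
tcp_rot: [0.749, 0.663, -0.0, -0.002]
force: [-0.1, 0.0, 0.3]
gripper_width: 0.868
gripper_force: 0.0
```

>>> {"fn": "carry_out", "kwargs": {
  "plan": [
    [0, 0, 0, 0],
    [0, 0, 0, 0],
    [0, 0, 0, 0],
    [0, 0, 0, 0]
  ],
  "gripper": 40,
  "newtons": 30
}}

```text
time_s: 2.52
tool_pos: [0.5538, -0.4032, 0.0236]
tcp_rot: [0.749, 0.663, 0.0, 0.002]
force: [0.8, 0.4, 6.4]
gripper_width: 0.635
gripper_force: 33.0
```

>>> {"fn": "carry_out", "kwargs": {
  "plan": [
    [0, 0, -20, 0],
    [0, 0, -30, 0],
    [0, 0, -40, 0],
    [0, 0, -30, 0],
    [0, 0, 0, 0]
  ]
}}

```text
time_s: 3.15
tool_pos: [0.5539, -0.4035, 0.1454]
tcp_rot: [0.749, 0.663, 0.001, 0.003]
force: [0.4, -0.3, -2.1]
gripper_width: 0.636
gripper_force: 32.7
```

Run:
```python
from h import *
st=status.observe();print(st["q"],st["gripper_width"])
o=[]
for n in("side","scene"):
    u,v=proj(n,st["tool_pos"]).astype(int);im=eyes.camera(n)[:,:,::-1]
    o.append(cv2.resize(im[v-60:v+60,u-50:u+50],(400,480)))
cv2.imwrite("pics/lift.png",np.hstack(o))
```

```text
[-6.65884687e-01  3.39393663e-01  1.66965060e+00 -6.82114260e-05
  1.12601143e+00 -5.43689308e-01] 0.636407823975956
```

View pics/lift.png

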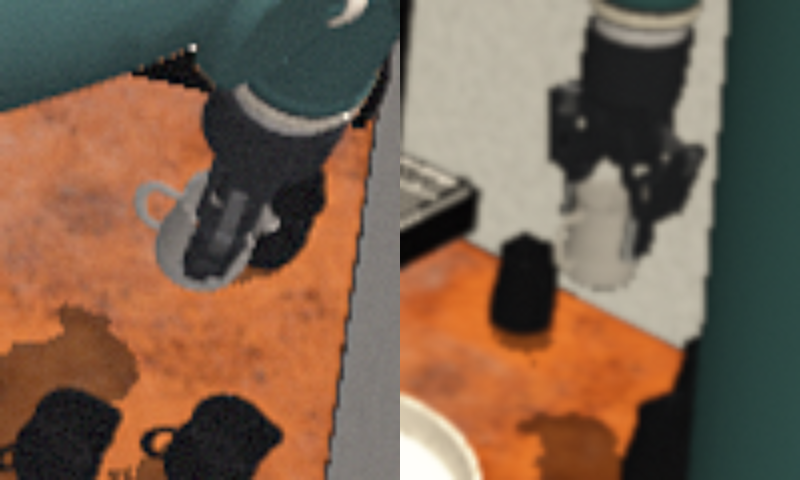

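>>> {"fn": "carry_out", "kwargs": {
  "plan": [
    [30, -20, 0, 0],
    [44, -30, 0, 0],
    [44, -30, 0, 0],
    [44, -30, 0, 0],
    [44, -30, 0, 0]
  ]
}}

```text
time_s: 3.88
tool_pos: [0.4355, -0.1783, 0.1386]
tcp_rot: [0.749, 0.662, -0.001, -0.002]
force: [0.4, 0.1, -2.8]
gripper_width: 0.636
gripper_force: 32.7
```

>>> {"fn": "carry_out", "kwargs": {
  "plan": [
    [44, -30, 0, 0],
    [32, -25, 0, 0],
    [0, 0, 0, -5],
    [0, 0, 0, -10],
    [0, 0, 0, -10]
  ]
}}

```text
time_s: 4.5
tool_pos: [0.391, -0.0976, 0.139]
tcp_rot: [0.585, 0.811, -0.001, -0.002]
force: [-0.4, -0.0, -2.4]
gripper_width: 0.641
gripper_force: 32.7
```

>>> {"fn": "carry_out", "kwargs": {
  "plan": [
    [0, 0, 0, -10],
    [0, 0, 0, -10],
    [0, 0, 0, -10],
    [0, 0, 0, -10],
    [0, 0, 0, -10]
  ]
}}

```text
time_s: 5.12
tool_pos: [0.391, -0.0978, 0.1389]
tcp_rot: [0.188, 0.982, 0.0, -0.002]
force: [0.0, -0.8, -1.7]
gripper_width: 0.636
gripper_force: 32.7
```

>>> {"fn": "carry_out", "kwargs": {
  "plan": [
    [0, 0, 0, -10],
    [0, 0, 0, -10],
    [0, 0, 0, -2],
    [0, 0, 0, 0]
  ]
}}

```text
time_s: 5.62
tool_pos: [0.3921, -0.0982, 0.1401]
tcp_rot: [0.001, 1.0, 0.0, -0.001]
force: [0.8, 0.6, -2.4]
gripper_width: 0.635
gripper_force: 32.7
```

>>> {"fn": "carry_out", "kwargs": {
  "plan": [
    [0, 0, 25, 0],
    [0, 0, 25, 0],
    [0, 0, 0, 0],
    [-8, 0, 0, 0],
    [-8, 0, 0, 0]
  ]
}}

```text
time_s: 6.25
tool_pos: [0.4101, -0.0988, 0.0926]
tcp_rot: [0.0, 1.0, -0.0, 0.0]
force: [-10.6, 0.4, 4.0]
gripper_width: 0.639
gripper_force: 33.7
```

>>> {"fn": "carry_out", "kwargs": {
  "plan": [
    [-6, 0, -2, 0],
    [-6, 0, -3, 0],
    [-7, 0, -3, 0],
    [0, 0, 0, 0]
  ]
}}

```text
time_s: 6.75
tool_pos: [0.4278, -0.0982, 0.1003]
tcp_rot: [-0.0, 1.0, 0.0, -0.001]
force: [-7.0, 0.9, 3.0]
gripper_width: 0.636
gripper_force: 32.2
```

```bash
cat > look.py <<'E'
from h import *
import sys
st=status.observe();print(st["tool_pos"],st["force"],st["gripper_width"])
o=[]
for n in("side","scene"):
    u,v=proj(n,st["tool_pos"]).astype(int);im=eyes.camera(n)[:,:,::-1]
    v=max(v,60);o.append(cv2.resize(im[v-60:v+60,u-50:u+50],(400,480)))
cv2.imwrite("pics/%s.png"%sys.argv[1],np.hstack(o))
E
python3 look.py tilt1
```

```text
[ 0.4277618  -0.09821486  0.10033617] [-6.99955974  0.89414072  3.00117664] 0.6360647413995064
```

View pics/tilt1.png

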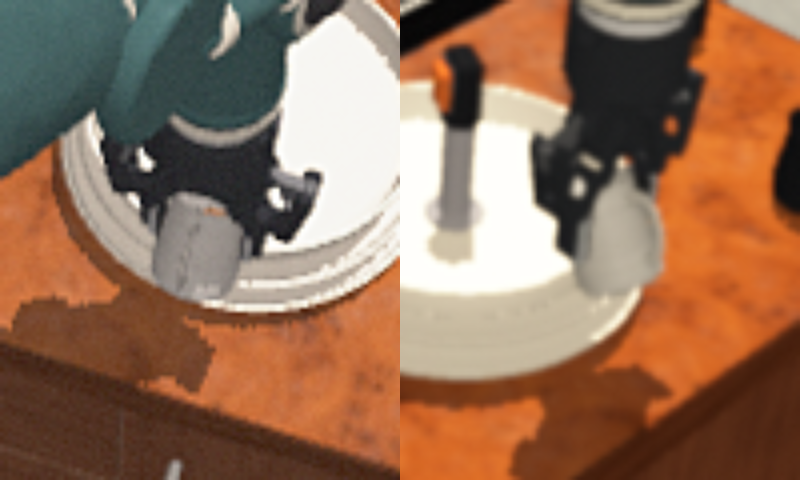

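The jug's handle faces the camera, with its base at crop (195,285) and a lump at (210,210). It appears to be tipping inward over the rim, so I'll carry on.

>>> {"fn": "carry_out", "kwargs": {
  "plan": [
    [-6, 0, 0, 0],
    [-6, 0, 0, 0],
    [-6, 0, 0, 0],
    [-6, 0, 0, 0],
    [0, 0, 0, 0]
  ]
}}

```text
time_s: 7.48
tool_pos: [0.4536, -0.0987, 0.1001]
tcp_rot: [-0.0, 1.0, -0.0, 0.001]
force: [-0.6, 1.5, 3.7]
gripper_width: 0.635
gripper_force: 31.5
```

>>> {"fn": "carry_out", "kwargs": {
  "plan": [
    [-6, 0, 2, 0],
    [-6, 0, 3, 0],
    [-6, 0, 3, 0],
    [-5, 0, 4, 0],
    [0, 0, 0, 0]
  ]
}}

```text
time_s: 8.1
tool_pos: [0.4759, -0.0987, 0.087]
tcp_rot: [-0.0, 1.0, -0.0, 0.0]
force: [2.9, 0.7, 2.1]
gripper_width: 0.627
gripper_force: 31.1
```

```bash
python3 look.py tilt2
```

```text
[ 0.47588417 -0.09867478  0.08701004] [2.91536588 0.74088789 2.12255618] 0.6268552766584579
```

View pics/tilt2.png

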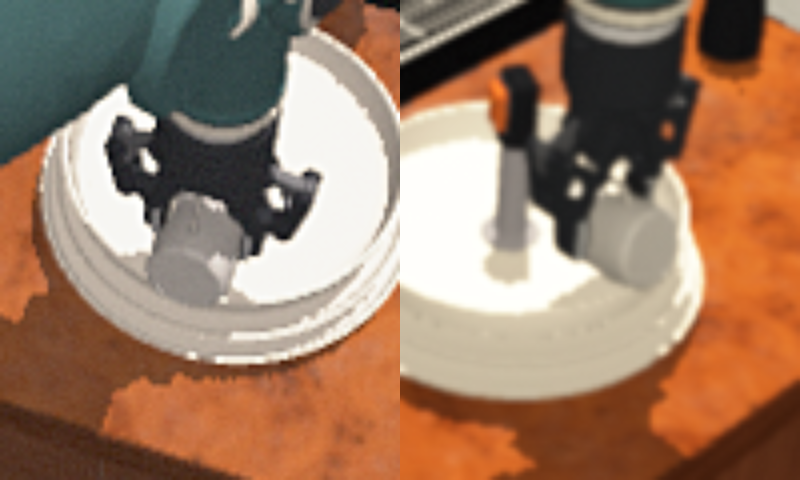

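The jug now lies nearly horizontal, with its base disc at crops (190,275) and (645,250). I'll tip it further.

>>> {"fn": "carry_out", "kwargs": {
  "plan": [
    [-3, 0, 4, 0],
    [-3, 0, 4, 0],
    [-2, 0, 4, 0],
    [0, 0, 4, 0],
    [0, 0, 0, 0]
  ]
}}

```text
time_s: 8.82
tool_pos: [0.4853, -0.0985, 0.0746]
tcp_rot: [0.0, 1.0, -0.0, 0.002]
force: [-3.0, 4.2, 22.1]
gripper_width: 0.626
gripper_force: 26.9
```

```bash
python3 look.py tilt3; python3 -c "
from h import *
cv2.imwrite('pics/wr3.png',eyes.camera('wrist')[:,:,::-1])
a=cv2.imread('pics/tilt3.png');b=cv2.resize(cv2.imread('pics/wr3.png'),None,fx=.6,fy=.6)
cv2.imwrite('pics/c3.png',np.hstack([cv2.resize(a,(416,250)),cv2.resize(b,(384,250))]))"
```

```text
[ 0.48534148 -0.09853188  0.07462967] [-2.97388043  4.22748293 22.07020096] 0.6259602160906896
```

View pics/c3.png

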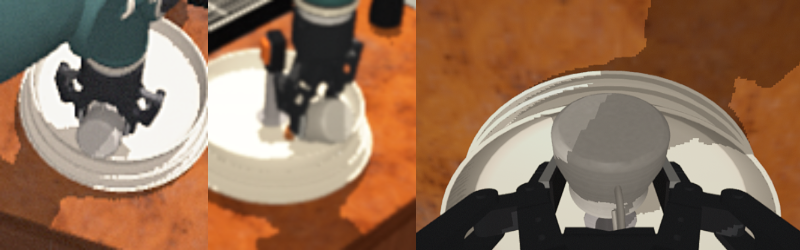

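A lump has come out, seen as brown at (288,130). I'll lift a little to clear the floor, shake, then count lumps with a colour mask.

>>> {"fn": "carry_out", "kwargs": {
  "plan": [
    [0, 0, -12, 0],
    [15, 0, -4, 0],
    [-20, 0, 0, 0],
    [18, 0, 0, 0],
    [-18, 0, 0, 0]
  ]
}}

```text
time_s: 9.6
tool_pos: [0.4843, -0.098, 0.0858]
tcp_rot: [0.0, 1.0, 0.0, -0.002]
force: [0.2, 0.1, -2.6]
gripper_width: 0.624
gripper_force: 32.3
```

>>> {"fn": "carry_out", "kwargs": {
  "plan": [
    [18, 0, 0, 0],
    [-18, 0, 0, 0],
    [18, 0, 0, 0],
    [-14, 0, 0, 0],
    [0, 0, 0, 0]
  ]
}}

```text
time_s: 10.22
tool_pos: [0.4851, -0.0986, 0.0875]
tcp_rot: [-0.0, 1.0, -0.0, 0.001]
force: [-0.1, 0.6, -2.5]
gripper_width: 0.625
gripper_force: 32.3
```

```bash
cat > cnt.py <<'E'
from h import *
import sys
print(status.observe()["tool_pos"])
for n in("side","scene"):
    im=eyes.camera(n);cv2.imwrite(f"pics/{n}_{sys.argv[1]}.png",im[:,:,::-1])
    h=cv2.cvtColor(im,cv2.COLOR_RGB2HSV)
    th=np.linspace(0,2*np.pi,60)
    pts=np.array([proj(n,np.array([.557+.118*np.cos(t),-.099+.118*np.sin(t),z])) for t in th for z in(.049,.07)]).astype(np.int32)
    reg=np.zeros(im.shape[:2],np.uint8);cv2.fillConvexPoly(reg,cv2.convexHull(pts),255)
    m=cv2.inRange(h,(3,70,60),(25,255,255))&reg
    k,l,s,c=cv2.connectedComponentsWithStats(m)
    for i in range(1,k):
        if s[i,4]>6: print(n,s[i],plane(ray(n,*c[i]),.057).round(3),im[l==i].mean(0).astype(int))
E
python3 cnt.py a
```

```text
[ 0.48505662 -0.09857979  0.08748734]
scene [336 207   6   7  33] [ 0.655 -0.181  0.057] [153  84  48]
scene [345 241  12  10  81] [ 0.508 -0.084  0.057] [169 113  70]
```

>>> {"fn": "carry_out", "kwargs": {
  "plan": [
    [0, 0, -20, 0],
    [25, 0, 0, 0],
    [-30, 0, 0, 0],
    [30, 0, 0, 0],
    [-30, 0, 0, 0]
  ]
}}

```text
time_s: 10.95
tool_pos: [0.4831, -0.0974, 0.1044]
tcp_rot: [0.0, 1.0, 0.001, -0.004]
force: [1.8, -0.1, -2.4]
gripper_width: 0.626
gripper_force: 32.4
```

>>> {"fn": "carry_out", "kwargs": {
  "plan": [
    [30, 0, 0, 0],
    [-30, 0, 0, 0],
    [30, 0, 0, 0],
    [-25, 0, 0, 0],
    [0, 0, 0, 0]
  ]
}}

```text
time_s: 11.58
tool_pos: [0.4851, -0.0986, 0.1076]
tcp_rot: [-0.0, 1.0, -0.0, 0.001]
force: [-0.0, 0.5, -0.9]
gripper_width: 0.627
gripper_force: 32.4
```

```bash
python3 cnt.py b; python3 -c "
import cv2,numpy as np
a=cv2.imread('pics/scene_b.png')[170:270,285:415];b=cv2.imread('pics/side_b.png')[190:310,290:420]
cv2.imwrite('pics/c4.png',np.hstack([cv2.resize(a,(420,330),interpolation=2),cv2.resize(b,(380,330),interpolation=2)]))"
```

```text
[ 0.48514171 -0.09860387  0.1075873 ]
side [358 270   4   6  13] [ 0.494 -0.121  0.057] [162 106  72]
scene [336 207   6   7  33] [ 0.655 -0.181  0.057] [153  84  48]
scene [345 236  13  15 115] [ 0.512 -0.092  0.057] [187 122  74]
scene [361 240   6   8  44] [ 0.493 -0.118  0.057] [183 128  86]
```

View pics/c4.png

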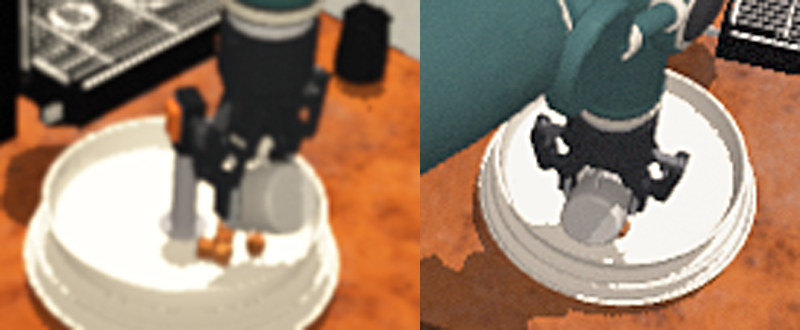

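The scene crop shows about four lumps, three clustered at (215,245) and one at (255,243). I'll shake more firmly, then lift to get a clear count.

>>> {"fn": "carry_out", "kwargs": {
  "plan": [
    [35, 0, 0, 0],
    [-40, 0, 0, 0],
    [40, 0, 0, 0],
    [-40, 0, 0, 0],
    [40, 0, 0, 0]
  ]
}}

```text
time_s: 12.3
tool_pos: [0.4514, -0.0988, 0.1058]
tcp_rot: [-0.0, 1.0, 0.0, -0.0]
force: [-0.6, 0.3, -1.0]
gripper_width: 0.621
gripper_force: 32.4
```

>>> {"fn": "carry_out", "kwargs": {
  "plan": [
    [-35, 0, 0, 0],
    [0, 0, -25, 0],
    [0, 0, 25, 0],
    [0, 0, -25, 0],
    [0, 0, 25, 0]
  ]
}}

```text
time_s: 12.92
tool_pos: [0.4873, -0.0994, 0.1109]
tcp_rot: [-0.0, 1.0, -0.001, 0.004]
force: [0.4, 0.9, -1.5]
gripper_width: 0.623
gripper_force: 33.1
```

>>> {"fn": "carry_out", "kwargs": {
  "plan": [
    [0, 0, -25, 0],
    [0, 0, -40, 0],
    [0, 0, -40, 0],
    [0, 0, -30, 0],
    [0, 0, 0, 0]
  ]
}}

```text
time_s: 13.55
tool_pos: [0.4856, -0.0989, 0.2453]
tcp_rot: [0.0, 1.0, -0.001, 0.003]
force: [0.8, 0.2, -2.6]
gripper_width: 0.626
gripper_force: 33.1
```

```bash
python3 cnt.py c
```

```text
[ 0.48555143 -0.09893439  0.24529949]
side [346 258  18  12 125] [ 0.516 -0.097  0.057] [179 116  73]
side [355 269   7   7  32] [ 0.494 -0.117  0.057] [175 110  69]
scene [336 207   6   7  33] [ 0.655 -0.181  0.057] [151  83  47]
scene [345 236  13  15 120] [ 0.513 -0.093  0.057] [195 128  76]
scene [361 241   6   7  37] [ 0.491 -0.116  0.057] [185 128  82]
```

```bash
python3 -c "
import cv2,numpy as np
a=cv2.imread('pics/scene_c.png');b=cv2.imread('pics/side_c.png')
r=lambda i,x,y,w,h:cv2.resize(i[y:y+h,x:x+w],(400,300),interpolation=2)
cv2.imwrite('pics/c5.png',np.vstack([np.hstack([r(a,336,228,40,30),r(b,336,250,40,30)]),np.hstack([r(a,300,120,133,100),r(b,290,120,133,100)])]))"
```

```text
(no output)
```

View pics/c5.png

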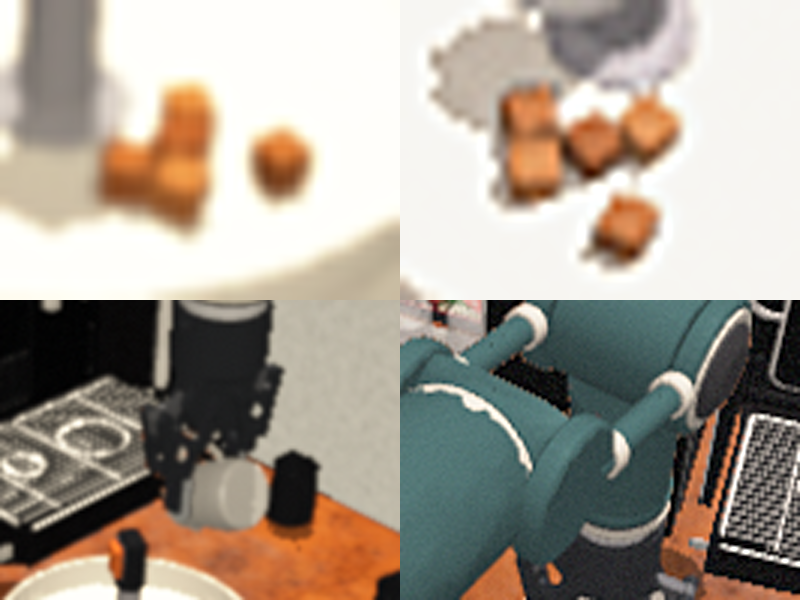

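All five lumps lie in the dish, at crop (530,110), (535,165), (592,148), (650,128) and (628,225). The jug still hangs horizontal. I'll turn it base-to-stand on the stand's free -y side and right it by rolling its base over the rim.

>>> {"fn": "carry_out", "kwargs": {
  "plan": [
    [0, 0, 0, 10],
    [0, 0, 0, 10],
    [0, 0, 0, 10],
    [0, 0, 0, 10],
    [0, 0, 0, 10]
  ]
}}

```text
time_s: 14.28
tool_pos: [0.4823, -0.0981, 0.2392]
tcp_rot: [0.425, 0.905, -0.001, -0.003]
force: [0.2, -0.8, -2.4]
gripper_width: 0.62
gripper_force: 33.2
```

>>> {"fn": "carry_out", "kwargs": {
  "plan": [
    [0, 0, 0, 10],
    [0, 0, 0, 10],
    [0, 0, 0, 10],
    [0, 0, 0, 10],
    [0, 0, 0, 0]
  ]
}}

```text
time_s: 14.9
tool_pos: [0.4825, -0.0981, 0.2397]
tcp_rot: [0.706, 0.708, -0.001, -0.002]
force: [0.4, 0.4, -2.0]
gripper_width: 0.625
gripper_force: 33.2
```

>>> {"fn": "carry_out", "kwargs": {
  "plan": [
    [-40, 16, 0, 0],
    [-48, 19, 0, 0],
    [-48, 19, 0, 0],
    [-48, 18, 0, 0],
    [0, 0, 0, 0]
  ]
}}

```text
time_s: 15.52
tool_pos: [0.5559, -0.2854, 0.2399]
tcp_rot: [0.707, 0.707, -0.001, -0.001]
force: [-1.0, 0.3, -1.7]
gripper_width: 0.625
gripper_force: 33.1
```

```bash
python3 cnt.py d|grep -v "33\]"
python3 - <<'E'
from h import *
# jug silhouette in both views: grey, near the tool; principal axis rays
st=status.observe()
for n in("side","scene"):
    print(n,[proj(n,st["tool_pos"]+np.array([0,dy,dz])).round(0) for dy,dz in((0,.022),(.045,.022),(-.023,.022),(.045,.03))])
E
```

```text
[ 0.55593766 -0.28539501  0.23993638]
side [354 223   6  10  23] [ 0.639 -0.068  0.057] [148  87  54]
side [346 258  18  12 125] [ 0.516 -0.097  0.057] [180 117  74]
scene [345 236  13  15 121] [ 0.513 -0.093  0.057] [194 128  76]
scene [361 241   7   7  40] [ 0.491 -0.117  0.057] [179 123  80]
side [array([438., 229.]), array([419., 224.]), array([447., 232.]), array([420., 222.])]
scene [array([395., 149.]), array([384., 154.]), array([400., 146.]), array([384., 151.])]
```

>>> {"fn": "carry_out", "kwargs": {
  "plan": [
    [0, 0, 45, 0],
    [0, 0, 50, 0],
    [0, 0, 50, 0],
    [0, 0, 26, 0],
    [0, 0, 0, 0]
  ]
}}

```text
time_s: 16.25
tool_pos: [0.553, -0.2794, 0.068]
tcp_rot: [0.706, 0.708, -0.001, -0.004]
force: [-0.5, -0.0, -2.1]
gripper_width: 0.622
gripper_force: 33.2
```

>>> {"fn": "carry_out", "kwargs": {
  "plan": [
    [6, 0, 0, 0],
    [4, 0, 0, 0],
    [4, 0, 0, 0],
    [3, 0, 0, 0],
    [0, 0, 0, 0]
  ]
}}

```text
time_s: 16.88
tool_pos: [0.5574, -0.2665, 0.0729]
tcp_rot: [0.707, 0.707, 0.0, 0.002]
force: [0.7, -3.0, 1.0]
gripper_width: 0.623
gripper_force: 34.2
```

>>> {"fn": "carry_out", "kwargs": {
  "plan": [
    [5, 0, -7, 0],
    [5, 0, -7, 0],
    [6, 0, -6, 0],
    [0, 0, 0, 0]
  ]
}}

```text
time_s: 17.38
tool_pos: [0.5563, -0.2488, 0.0918]
tcp_rot: [0.707, 0.707, 0.0, 0.0]
force: [-0.3, -0.3, -2.5]
gripper_width: 0.621
gripper_force: 33.4
```

```bash
cat > tilt.py <<'E'
from h import *
st=status.observe();im=eyes.camera("wrist");cv2.imwrite("pics/wt.png",im[:,:,::-1])
print([ (r,*np.median(im[r:r+4,300:345].reshape(-1,3),0).astype(int)) for r in range(120,400,14)])
T=Ro.from_quat(st["tcp_rot"]).as_matrix();c=eyes.get_calibration("wrist");m=np.linalg.inv(c["mount"])
P=np.array([0,0,-.022])
for th in range(0,121,10):
    t=np.radians(th);a=np.array([-np.sin(t),0,-np.cos(t)]);n=np.array([-np.cos(t),0,np.sin(t)]) # tool axes: -x=spout heading, -z up
    o=[]
    for A,N in((-.045,.027),(-.045,-.027),(.023,-.025),(.023,.033)):
        X=P+A*a+N*n;p=c["mtx"]@(m[:3,:3]@X+m[:3,3]);o.append(int(p[1]/p[2]))
    print(th,o)
E
python3 tilt.py
```

```text
[(120, np.int64(218), np.int64(217), np.int64(200)), (134, np.int64(161), np.int64(151), np.int64(137)), (148, np.int64(160), np.int64(151), np.int64(136)), (162, np.int64(161), np.int64(151), np.int64(136)), (176, np.int64(156), np.int64(147), np.int64(132)), (190, np.int64(115), np.int64(109), np.int64(101)), (204, np.int64(116), np.int64(110), np.int64(102)), (218, np.int64(116), np.int64(110), np.int64(102)), (232, np.int64(115), np.int64(110), np.int64(102)), (246, np.int64(115), np.int64(110), np.int64(101)), (260, np.int64(116), np.int64(110), np.int64(102)), (274, np.int64(116), np.int64(111), np.int64(103)), (288, np.int64(117), np.int64(112), np.int64(104)), (302, np.int64(137), np.int64(131), np.int64(122)), (316, np.int64(121), np.int64(115), np.int64(107)), (330, np.int64(121), np.int64(116), np.int64(107)), (344, np.int64(117), np.int64(111), np.int64(103)), (358, np.int64(117), np.int64(111), np.int64(103)), (372, np.int64(114), np.int64(108), np.int64(100)), (386, np.int64(116), np.int64(110), np.int64(102))]
0 [342, 228, 307, 480]
10 [321, 214, 330, 472]
20 [301, 202, 354, 461]
30 [282, 193, 378, 448]
40 [264, 187, 400, 433]
50 [247, 185, 420, 417]
60 [231, 188, 437, 400]
70 [217, 198, 449, 383]
80 [204, 214, 456, 366]
90 [194, 239, 459, 348]
100 [188, 272, 458, 332]
110 [185, 311, 453, 315]
120 [187, 355, 445, 299]
```

>>> {"fn": "carry_out", "kwargs": {
  "plan": [
    [-32, 0, 0, 0],
    [0, 0, 30, 0],
    [0, 0, 0, 0],
    [7, 0, 0, 0],
    [6, 0, 0, 0]
  ]
}}

```text
time_s: 18.05
tool_pos: [0.5568, -0.2716, 0.0631]
tcp_rot: [0.706, 0.708, -0.002, 0.003]
force: [-4.4, -20.2, -0.5]
gripper_width: 0.621
gripper_force: 34.4
```

>>> {"fn": "carry_out", "kwargs": {
  "plan": [
    [2, 0, 0, 0],
    [2, 0, 0, 0],
    [0, 0, 0, 0]
  ]
}}

```text
time_s: 18.42
tool_pos: [0.5576, -0.2709, 0.065]
tcp_rot: [0.706, 0.708, -0.003, 0.006]
force: [-4.1, -18.2, -0.7]
gripper_width: 0.622
gripper_force: 35.7
```

>>> {"fn": "carry_out", "kwargs": {
  "plan": [
    [1, 0, -4, 0],
    [1, 0, -4, 0],
    [2, 0, -4, 0],
    [2, 0, -4, 0],
    [0, 0, 0, 0]
  ]
}}

```text
time_s: 19.05
tool_pos: [0.5586, -0.2627, 0.0814]
tcp_rot: [0.706, 0.708, -0.001, 0.006]
force: [-0.9, -11.4, 1.4]
gripper_width: 0.627
gripper_force: 43.7
```

```bash
python3 tilt.py|head -1|sed 's/np.int64//g'
```

```text
[(120, (218), (217), (200)), (134, (219), (217), (200)), (148, (162), (152), (137)), (162, (142), (133), (119)), (176, (137), (128), (115)), (190, (161), (151), (136)), (204, (97), (92), (85)), (218, (97), (92), (85)), (232, (124), (118), (110)), (246, (131), (124), (116)), (260, (131), (125), (116)), (274, (129), (123), (115)), (288, (128), (122), (113)), (302, (128), (122), (113)), (316, (127), (121), (112)), (330, (124), (118), (109)), (344, (125), (118), (110)), (358, (126), (120), (111)), (372, (127), (121), (112)), (386, (128), (121), (113))]
```

>>> {"fn": "carry_out", "kwargs": {
  "plan": [
    [3, 0, -3, 0],
    [3, 0, -3, 0],
    [3, 0, -3, 0],
    [3, 0, -3, 0],
    [0, 0, 0, 0]
  ]
}}

```text
time_s: 19.73
tool_pos: [0.5589, -0.2503, 0.094]
tcp_rot: [0.706, 0.708, -0.001, 0.006]
force: [-1.8, -10.1, 5.1]
gripper_width: 0.626
gripper_force: 53.6
```

```bash
python3 tilt.py|head -1|sed 's/np.int64//g'
```

```text
[(120, (218), (217), (200)), (134, (218), (217), (200)), (148, (161), (152), (136)), (162, (161), (151), (136)), (176, (161), (152), (137)), (190, (140), (131), (117)), (204, (121), (114), (106)), (218, (131), (125), (116)), (232, (131), (125), (117)), (246, (132), (126), (118)), (260, (135), (129), (120)), (274, (135), (129), (120)), (288, (130), (124), (116)), (302, (133), (127), (118)), (316, (133), (127), (118)), (330, (131), (125), (116)), (344, (133), (127), (118)), (358, (133), (126), (118)), (372, (130), (125), (116)), (386, (131), (124), (116))]
```

>>> {"fn": "carry_out", "kwargs": {
  "plan": [
    [3.5, 0, -2.5, 0],
    [3.5, 0, -2.5, 0],
    [4, 0, -2, 0],
    [4, 0, -2, 0],
    [0, 0, 0, 0]
  ]
}}

```text
time_s: 20.4
tool_pos: [0.5587, -0.2338, 0.1025]
tcp_rot: [0.706, 0.708, 0.0, 0.005]
force: [-0.7, -6.1, 4.7]
gripper_width: 0.625
gripper_force: 60.6
```

>>> {"fn": "carry_out", "kwargs": {
  "plan": [
    [4, 0, -1, 0],
    [4, 0, -1, 0],
    [4, 0, -0.5, 0],
    [4, 0, 0, 0],
    [0, 0, 0, 0]
  ]
}}

```text
time_s: 21.02
tool_pos: [0.5592, -0.2172, 0.1053]
tcp_rot: [0.707, 0.708, 0.001, 0.005]
force: [0.2, -3.7, 5.3]
gripper_width: 0.626
gripper_force: 64.4
```

```bash
python3 tilt.py|head -1|sed 's/np.int64//g'
```

```text
[(120, (216), (217), (200)), (134, (217), (218), (201)), (148, (217), (218), (201)), (162, (161), (151), (136)), (176, (160), (151), (136)), (190, (160), (150), (135)), (204, (110), (105), (97)), (218, (113), (108), (100)), (232, (114), (108), (100)), (246, (114), (108), (100)), (260, (114), (108), (100)), (274, (116), (110), (102)), (288, (115), (109), (101)), (302, (113), (107), (99)), (316, (114), (108), (100)), (330, (116), (110), (102)), (344, (107), (102), (94)), (358, (111), (105), (98)), (372, (111), (106), (98)), (386, (112), (106), (98))]
```

The tilt is now about 20°. I'll carry the jug back to its place and press it down so it squares up on the worktop.

>>> {"fn": "carry_out", "kwargs": {
  "plan": [
    [0, 0, -20, 0],
    [-40, -1, 0, 0],
    [-50, -1, 0, 0],
    [-50, -1, 0, 0],
    [-43, 0, 0, 0]
  ]
}}

```text
time_s: 21.7
tool_pos: [0.5534, -0.3996, 0.1225]
tcp_rot: [0.707, 0.707, 0.0, 0.001]
force: [0.7, 0.9, -3.4]
gripper_width: 0.623
gripper_force: 63.1
```

>>> {"fn": "carry_out", "kwargs": {
  "plan": [
    [0, 0, 30, 0],
    [0, 0, 30, 0],
    [0, 0, 25, 0],
    [0, 0, 6, 0],
    [0, 0, 0, 0]
  ]
}}

```text
time_s: 22.32
tool_pos: [0.5535, -0.3982, 0.0306]
tcp_rot: [0.707, 0.707, 0.0, 0.0]
force: [-0.1, -0.4, -2.1]
gripper_width: 0.627
gripper_force: 63.0
```

>>> {"fn": "carry_out", "kwargs": {
  "plan": [
    [0, 0, 4, 0],
    [0, 0, 3, 0],
    [0, 0, 2, 0],
    [0, 0, 0, 0]
  ]
}}

```text
time_s: 22.82
tool_pos: [0.5549, -0.3999, 0.0278]
tcp_rot: [0.707, 0.707, 0.0, 0.002]
force: [-7.2, 4.8, 22.7]
gripper_width: 0.625
gripper_force: 65.8
```

```bash
python3 tilt.py|head -1|sed 's/np.int64//g'
```

```text
[(120, (229), (147), (73)), (134, (211), (128), (64)), (148, (220), (138), (71)), (162, (227), (146), (73)), (176, (174), (105), (50)), (190, (167), (103), (50)), (204, (187), (180), (170)), (218, (190), (183), (173)), (232, (191), (184), (174)), (246, (188), (181), (171)), (260, (191), (184), (173)), (274, (192), (185), (175)), (288, (190), (183), (173)), (302, (190), (183), (173)), (316, (189), (182), (172)), (330, (192), (185), (175)), (344, (186), (179), (169)), (358, (180), (174), (164)), (372, (191), (184), (173)), (386, (194), (187), (176))]
```

>>> {"fn": "carry_out", "kwargs": {
  "plan": [
    [0, 0, 0, 0],
    [0, 0, 0, 0],
    [0, 0, 0, 0]
  ],
  "newtons": 20
}}

```text
time_s: 23.25
tool_pos: [0.5549, -0.3998, 0.0278]
tcp_rot: [0.707, 0.707, 0.0, 0.002]
force: [-8.1, 5.7, 23.6]
gripper_width: 0.624
gripper_force: 65.7
```

```bash
python3 tilt.py|head -1|sed 's/np.int64//g'
python3 - <<'E'
from h import *
im=cv2.imread('pics/wt.png');h=cv2.cvtColor(im,cv2.COLOR_BGR2HSV)
m=(h[...,1]<60)&(h[...,2]>70)
for r in range(170,330,10):
    x=np.where(m[r,200:440])[0]+200;print(r,(x.min(),x.max(),len(x)) if len(x) else None,im[r,322].tolist())
E
```

```text
[(120, (229), (147), (73)), (134, (210), (128), (64)), (148, (219), (138), (72)), (162, (227), (146), (74)), (176, (174), (105), (50)), (190, (167), (102), (51)), (204, (187), (180), (170)), (218, (190), (183), (173)), (232, (191), (184), (174)), (246, (188), (181), (171)), (260, (191), (184), (173)), (274, (192), (185), (175)), (288, (190), (183), (173)), (302, (190), (183), (173)), (316, (189), (182), (172)), (330, (192), (185), (175)), (344, (186), (179), (169)), (358, (180), (174), (164)), (372, (191), (184), (173)), (386, (194), (187), (176))]
170 None [74, 143, 224]
180 None [48, 99, 167]
190 (np.int64(342), np.int64(347), 6) [47, 95, 162]
200 (np.int64(303), np.int64(353), 51) [170, 180, 186]
210 (np.int64(278), np.int64(366), 89) [171, 181, 188]
220 (np.int64(266), np.int64(378), 113) [171, 182, 189]
230 (np.int64(259), np.int64(385), 127) [175, 185, 193]
240 (np.int64(255), np.int64(389), 135) [169, 179, 187]
250 (np.int64(252), np.int64(392), 141) [174, 185, 192]
260 (np.int64(249), np.int64(395), 147) [175, 186, 193]
270 (np.int64(246), np.int64(397), 152) [172, 182, 189]
280 (np.int64(245), np.int64(398), 154) [175, 185, 193]
290 (np.int64(245), np.int64(398), 154) [174, 184, 191]
300 (np.int64(229), np.int64(416), 186) [177, 188, 195]
310 (np.int64(223), np.int64(421), 189) [173, 183, 190]
320 (np.int64(217), np.int64(427), 193) [173, 184, 190]
```

>>> {"fn": "carry_out", "kwargs": {
  "plan": [
    [4, 0, 0, 0],
    [6, 0, 0, 0],
    [6, 0, 0, 0],
    [6, 0, 0, 0],
    [0, 0, 0, 0]
  ]
}}

```text
time_s: 23.92
tool_pos: [0.5566, -0.3794, 0.026]
tcp_rot: [0.707, 0.707, 0.0, 0.005]
force: [0.8, -0.7, 7.8]
gripper_width: 0.621
gripper_force: 66.1
```

```bash
cat >> h.py <<'E'
def edge():
    im=eyes.camera("wrist")[:,:,::-1];cv2.imwrite('pics/wt.png',im);h=cv2.cvtColor(im,cv2.COLOR_BGR2HSV)
    m=(h[...,1]<60)&(h[...,2]>70)
    print([(r,int(m[r,260:390].sum()),im[r,310].tolist()) for r in range(170,300,8)])
E
python3 -c "
from h import *
edge()"
```

```text
[(170, 0, [51, 104, 172]), (178, 0, [44, 92, 160]), (186, 13, [40, 81, 144]), (194, 19, [44, 88, 152]), (202, 23, [48, 97, 162]), (210, 63, [161, 171, 177]), (218, 85, [164, 174, 181]), (226, 103, [170, 181, 187]), (234, 117, [162, 172, 179]), (242, 125, [165, 175, 182]), (250, 129, [164, 175, 182]), (258, 130, [161, 172, 179]), (266, 130, [165, 175, 182]), (274, 130, [165, 175, 182]), (282, 130, [165, 174, 181]), (290, 130, [162, 173, 179]), (298, 130, [162, 173, 179])]
```

>>> {"fn": "carry_out", "kwargs": {
  "plan": [
    [3, 0, 3, 0],
    [6, 0, 2, 0],
    [6, 0, 0, 0],
    [6, 0, 0, 0],
    [0, 0, 0, 0]
  ]
}}

```text
time_s: 24.6
tool_pos: [0.5576, -0.3597, 0.0222]
tcp_rot: [0.707, 0.707, 0.0, 0.006]
force: [0.2, -2.6, 10.8]
gripper_width: 0.625
gripper_force: 68.8
```

```bash
python3 -c "
from h import *
edge()"
```

```text
[(170, 0, [44, 94, 161]), (178, 12, [46, 90, 155]), (186, 16, [58, 101, 164]), (194, 18, [54, 96, 161]), (202, 21, [51, 96, 162]), (210, 22, [58, 110, 177]), (218, 52, [154, 162, 167]), (226, 75, [159, 169, 176]), (234, 95, [152, 162, 169]), (242, 109, [155, 165, 172]), (250, 121, [157, 166, 174]), (258, 128, [155, 165, 171]), (266, 130, [154, 164, 170]), (274, 130, [154, 162, 170]), (282, 130, [151, 160, 168]), (290, 130, [249, 255, 255]), (298, 130, [186, 197, 205])]
```

>>> {"fn": "carry_out", "kwargs": {
  "plan": [
    [3, 0, 2, 0],
    [4, 0, 0, 0],
    [0, 0, 0, 0]
  ]
}}

```text
time_s: 25.02
tool_pos: [0.5587, -0.3548, 0.0222]
tcp_rot: [0.707, 0.708, -0.0, 0.009]
force: [-2.0, -6.1, 17.2]
gripper_width: 0.623
gripper_force: 69.6
```

>>> {"fn": "carry_out", "kwargs": {
  "plan": [
    [0, 0, 0, 0],
    [0, 0, 0, 0],
    [0, 0, 0, 0]
  ],
  "gripper": 56
}}

```text
time_s: 25.4
tool_pos: [0.5583, -0.3526, 0.0198]
tcp_rot: [0.707, 0.707, 0.001, 0.007]
force: [2.5, -3.1, 8.4]
gripper_width: 0.66
gripper_force: 7.1
```

>>> {"fn": "carry_out", "kwargs": {
  "plan": [
    [0, 0, 0, 0],
    [0, 0, 0, 0],
    [0, 0, 0, 0],
    [0, 0, 0, 0]
  ],
  "gripper": 74
}}

```text
time_s: 25.9
tool_pos: [0.5526, -0.3481, 0.0133]
tcp_rot: [0.707, 0.707, -0.0, -0.001]
force: [0.6, 0.1, 0.6]
gripper_width: 0.864
gripper_force: 0.0
```

```bash
python3 -c "
from h import *
edge()"
```

```text
[(170, 0, [59, 112, 178]), (178, 0, [63, 111, 177]), (186, 0, [60, 108, 174]), (194, 7, [59, 107, 172]), (202, 18, [57, 104, 169]), (210, 24, [58, 100, 166]), (218, 27, [51, 101, 169]), (226, 25, [51, 102, 171]), (234, 23, [55, 106, 173]), (242, 72, [154, 164, 170]), (250, 90, [158, 168, 175]), (258, 106, [154, 163, 170]), (266, 113, [153, 163, 170]), (274, 117, [154, 164, 171]), (282, 122, [157, 167, 174]), (290, 126, [156, 166, 174]), (298, 128, [155, 165, 172])]
```

>>> {"fn": "carry_out", "kwargs": {
  "plan": [
    [0, 0, -15, 0],
    [0, 0, -35, 0],
    [0, 0, -50, 0],
    [0, 0, -60, 0],
    [0, 0, -60, 0]
  ]
}}

```text
time_s: 26.58
tool_pos: [0.5529, -0.3483, 0.2367]
tcp_rot: [0.707, 0.707, 0.0, 0.0]
force: [0.8, -1.0, -0.0]
gripper_width: 0.868
gripper_force: 0.0
```

```bash
cat > jug.py <<'E'
from h import *
st=status.observe();print(st["tool_pos"])
for n in("wrist","side","scene"):
    im=eyes.camera(n);h=cv2.cvtColor(im,cv2.COLOR_RGB2HSV);cv2.imwrite(f'pics/{n}_e.png',im[:,:,::-1])
    m=((h[...,1]<70)&(h[...,2]>70)).astype(np.uint8)*255
    k,l,s,c=cv2.connectedComponentsWithStats(m)
    for i in range(1,k):
        p=plane(ray(n,*c[i],st),.035)
        if s[i,4]>60 and s[i,4]<12000 and abs(p[0]-.555)<.08 and -.5<p[1]<-.26: print(n,s[i],c[i].round(1),p.round(3))
E
python3 jug.py; python3 cnt.py f
```

```text
[ 0.55286917 -0.34833132  0.23671026]
wrist [ 295  139   68  110 4511] [328.3 201.7] [ 0.559 -0.349  0.035]
side [427 266  31  28 550] [442.9 279.2] [ 0.562 -0.344  0.035]
scene [386 195  22  28 428] [397.5 208.9] [ 0.56  -0.346  0.035]
[ 0.55586521 -0.35033941  0.24127921]
side [346 258  18  12 127] [ 0.516 -0.096  0.057] [180 117  74]
side [355 269   7   7  33] [ 0.494 -0.117  0.057] [177 113  72]
scene [336 207   6   7  33] [ 0.655 -0.181  0.057] [149  82  47]
scene [345 236  13  15 120] [ 0.513 -0.093  0.057] [193 126  75]
scene [361 241   6   7  37] [ 0.491 -0.116  0.057] [183 126  81]
```

The jug stands upright at (0.560,-0.347), with its centroid consistent in three views. Now for the grip.

>>> {"fn": "carry_out", "kwargs": {
  "plan": [
    [0, 0, -40, 0],
    [50, 0, 0, 0],
    [50, 0, 0, 0],
    [50, 1, 0, 0],
    [50, 1, 0, 0]
  ],
  "gripper": 70
}}

```text
time_s: 27.45
tool_pos: [0.5535, -0.1465, 0.271]
tcp_rot: [0.707, 0.707, -0.001, -0.002]
force: [1.0, 0.9, 0.3]
gripper_width: 0.817
gripper_force: 0.0
```

>>> {"fn": "carry_out", "kwargs": {
  "plan": [
    [0, 0, 0, -10],
    [0, 0, 0, -10],
    [0, 0, 0, -10],
    [0, 0, 0, -10],
    [0, 0, 0, -10]
  ]
}}

```text
time_s: 28.08
tool_pos: [0.5536, -0.1479, 0.2709]
tcp_rot: [0.339, 0.941, -0.0, -0.003]
force: [0.5, -0.3, -0.4]
gripper_width: 0.82
gripper_force: 0.0
```

>>> {"fn": "carry_out", "kwargs": {
  "plan": [
    [0, 0, 0, -10],
    [0, 0, 0, -10],
    [0, 0, 0, -10],
    [0, 0, 0, -10],
    [0, 0, 0, 0]
  ]
}}

```text
time_s: 28.7
tool_pos: [0.5538, -0.1481, 0.2713]
tcp_rot: [0.001, 1.0, 0.001, -0.002]
force: [0.2, -0.3, -0.2]
gripper_width: 0.822
gripper_force: 0.0
```

Run:
```python
from h import *
st=status.observe();im=eyes.camera("wrist");cv2.imwrite('pics/wg.png',im[:,:,::-1]);h=cv2.cvtColor(im,cv2.COLOR_RGB2HSV)
print(st["tool_pos"],st["tcp_rot"])
m=cv2.inRange(h,(3,120,90),(25,255,255))
k,l,s,c=cv2.connectedComponentsWithStats(m)
for i in range(1,k):
    if 30<s[i,4]<6000: print("or",s[i],c[i].round(1),plane(ray("wrist",*c[i],st),.157).round(3),plane(ray("wrist",*c[i],st),.057).round(3))
m=cv2.inRange(im,(0,0,0),(45,45,45));k,l,s,c=cv2.connectedComponentsWithStats(m)
for i in range(1,k):
    if s[i,4]>100: print("bk",s[i],c[i].round(1),plane(ray("wrist",*c[i],st),.18).round(3))
```

```text
[ 0.55379741 -0.14807634  0.27130546] [ 9.42739909e-04  9.99997086e-01  6.64089140e-04 -2.12096985e-03]
or [ 97  30  17  11 111] [106.2  34.2] [ 0.438 -0.27   0.157] [ 0.422 -0.318  0.057]
or [349 118  18  19 272] [357.8 126.6] [ 0.489 -0.126  0.157] [ 0.493 -0.118  0.057]
or [ 351  128   58   48 1162] [381.8 152.6] [ 0.505 -0.111  0.157] [ 0.514 -0.097  0.057]
or [415 239  20  28 206] [424.7 253.2] [ 0.57  -0.08   0.157] [ 0.605 -0.053  0.057]
bk [   0   22  125  108 7957] [61.3 66.4] [ 0.457 -0.286  0.18 ]
bk [ 374  206   55   64 2285] [398.6 236.4] [ 0.552 -0.102  0.18 ]
bk [   0  264   55   74 2751] [ 22.8 294.8] [ 0.589 -0.334  0.18 ]
bk [    0   302   640   178 63119] [313.7 421.1] [ 0.684 -0.154  0.18 ]
bk [264 417  49   5 176] [287.4 418.8] [ 0.682 -0.172  0.18 ]
bk [264 424  49   6 164] [288.4 426.4] [ 0.689 -0.171  0.18 ]
bk [216 426  44   5 152] [238.  428.1] [ 0.69  -0.206  0.18 ]
```

Run:
```python
from h import *
st=status.observe();im=cv2.imread('pics/wg.png');h=cv2.cvtColor(im,cv2.COLOR_BGR2HSV)
a=cv2.inRange(im,(0,0,0),(45,45,45));b=cv2.inRange(h,(3,120,60),(25,255,255))
for nm,m in(("bk",a),("or",b)):
    r=np.zeros_like(m);r[195:285,365:445]=m[195:285,365:445]
    cs,_=cv2.findContours(r,0,2);c=max(cs,key=cv2.contourArea);p=cv2.approxPolyDP(c,2,True)[:,0]
    for q in p: print(nm,q,plane(ray("wrist",*q,st),.18 if nm=="bk" else .172).round(4))
for r in range(200,276,6): print(r,[int(x) for x in im[r,366:444:4].mean(1)])
```

```text
bk [388 207] [ 0.5341 -0.1095  0.18  ]
bk [378 212] [ 0.5371 -0.1152  0.18  ]
bk [374 218] [ 0.5407 -0.1174  0.18  ]
bk [374 240] [ 0.5543 -0.1169  0.18  ]
bk [381 258] [ 0.5657 -0.1123  0.18  ]
bk [386 263] [ 0.569  -0.1091  0.18  ]
bk [406 269] [ 0.5729 -0.0967  0.18  ]
bk [411 265] [ 0.5703 -0.0939  0.18  ]
bk [428 235] [ 0.5513 -0.0849  0.18  ]
bk [411 213] [ 0.5378 -0.0958  0.18  ]
bk [396 206] [ 0.5335 -0.1048  0.18  ]
or [430 239] [ 0.5563 -0.0813  0.172 ]
or [415 265] [ 0.5734 -0.0895  0.172 ]
or [421 265] [ 0.5734 -0.0857  0.172 ]
or [434 243] [ 0.5589 -0.0786  0.172 ]
200 [106, 76, 75, 76, 80, 78, 80, 100, 101, 193, 211, 211, 211, 211, 211, 211, 211, 211, 211, 211]
206 [90, 81, 77, 75, 77, 82, 60, 24, 58, 204, 212, 211, 211, 211, 211, 211, 211, 211, 211, 211]
212 [167, 79, 79, 43, 38, 17, 20, 13, 16, 18, 11, 64, 215, 211, 211, 211, 211, 211, 211, 211]
218 [158, 141, 37, 46, 34, 28, 12, 18, 11, 15, 16, 19, 10, 206, 211, 211, 211, 211, 211, 211]
224 [209, 182, 31, 45, 32, 20, 23, 24, 22, 28, 31, 29, 23, 18, 126, 212, 211, 211, 211, 211]
230 [212, 214, 41, 35, 26, 34, 33, 21, 29, 37, 46, 43, 37, 34, 28, 34, 213, 211, 211, 211]
236 [212, 212, 68, 34, 39, 39, 19, 26, 37, 46, 46, 43, 39, 38, 32, 23, 125, 211, 210, 211]
242 [212, 212, 92, 31, 33, 18, 25, 35, 44, 46, 44, 41, 38, 34, 31, 86, 100, 137, 211, 211]
248 [211, 211, 216, 19, 15, 24, 36, 43, 47, 44, 41, 38, 36, 27, 72, 124, 116, 210, 210, 211]
254 [212, 211, 212, 158, 26, 30, 42, 46, 44, 41, 38, 34, 29, 53, 124, 119, 207, 211, 211, 211]
260 [212, 211, 212, 213, 96, 34, 44, 43, 40, 36, 35, 33, 41, 124, 120, 202, 211, 210, 211, 210]
266 [212, 212, 212, 212, 211, 216, 164, 22, 34, 33, 30, 34, 199, 134, 200, 211, 211, 211, 210, 211]
272 [212, 212, 212, 211, 211, 211, 211, 211, 213, 215, 215, 212, 211, 211, 211, 211, 211, 211, 211, 210]
```

The grip is yawed about -25°: the button's outer top edge runs from (434,243) to (421,265). I'll turn the tool +25° to suit.

>>> {"fn": "carry_out", "kwargs": {
  "plan": [
    [-2, 25, 0, 0],
    [-3, 24, 0, 0],
    [0, 0, 0, 9],
    [0, 0, 0, 8],
    [0, 0, 0, 8]
  ]
}}

```text
time_s: 29.38
tool_pos: [0.5595, -0.0992, 0.2727]
tcp_rot: [0.22, 0.975, -0.0, -0.001]
force: [-0.7, 0.1, 0.7]
gripper_width: 0.819
gripper_force: 0.0
```

>>> {"fn": "carry_out", "kwargs": {
  "plan": [
    [0, 0, 40, 0],
    [0, 0, 40, 0],
    [0, 0, 0, 0],
    [0, 0, 0, 0]
  ],
  "gripper": 65
}}

```text
time_s: 29.88
tool_pos: [0.5605, -0.0996, 0.1947]
tcp_rot: [0.217, 0.976, 0.0, 0.0]
force: [0.3, -0.1, 0.5]
gripper_width: 0.758
gripper_force: 0.0
```

Run:
```python
from h import *
st=status.observe();im=eyes.camera("wrist")[:,:,::-1];print(st["tool_pos"],st["tcp_rot"].round(3))
h=cv2.cvtColor(im,cv2.COLOR_BGR2HSV);b=cv2.inRange(h,(3,120,60),(25,255,255));b[:150]=0
k,l,s,c=cv2.connectedComponentsWithStats(b)
for i in range(1,k):
    if s[i,4]>40: print(s[i],c[i].round(0))
for r in range(230,330,10):
    x=np.where(im[r,250:400].max(1)<75)[0]+250;print(r,x.min() if len(x) else 0,x.max() if len(x) else 0)
c=eyes.get_calibration("wrist");m=np.linalg.inv(c["mount"]);R=Ro.from_quat(st["tcp_rot"]).as_matrix()
for X in([.559,-.099,.18],):
    X=R.T@(np.array(X)-st["tool_pos"]);p=c["mtx"]@(m[:3,:3]@X+m[:3,3]);print(X,p[:2]/p[2])
```

```text
[ 0.56052402 -0.09956854  0.19466105] [0.217 0.976 0.    0.   ]
[    0   150   186   285 28875] [ 81. 259.]
[244 150  20   5  67] [252. 151.]
[268 150  34  45 941] [284. 172.]
[304 150  26  17 309] [316. 156.]
[  460   150   180   229 26710] [553. 267.]
[349 244  18  57 769] [358. 273.]
[  214   359   217    93 12400] [319. 404.]
[ 57 447  12  17  69] [ 63. 455.]
[ 108  448   50   32 1111] [136. 466.]
230 305 341
240 300 347
250 298 350
260 298 352
270 298 349
280 298 348
290 298 348
300 298 347
310 301 344
320 0 0
[ 0.00163021 -0.00013302  0.01466005] [321.05805187 291.08255693]
```

The tool is aligned: the grip spans columns 298–348 with straight vertical edges. Next I'll lower and squeeze.

>>> {"fn": "carry_out", "kwargs": {
  "plan": [
    [0, 1, 20, 0],
    [0, 0, 20, 0],
    [0, 0, 18, 0],
    [0, 0, 0, 0]
  ]
}}

```text
time_s: 30.42
tool_pos: [0.5583, -0.0981, 0.1327]
tcp_rot: [0.216, 0.976, -0.0, -0.003]
force: [0.7, -0.2, 1.0]
gripper_width: 0.764
gripper_force: 0.0
```

>>> {"fn": "carry_out", "kwargs": {
  "plan": [
    [0, 0, 0, 0],
    [0, 0, 0, 0],
    [0, 0, 0, 0],
    [0, 0, 0, 0],
    [0, 0, 0, 0]
  ],
  "gripper": 10,
  "newtons": 70
}}

```text
time_s: 31.05
tool_pos: [0.5611, -0.0991, 0.1375]
tcp_rot: [0.217, 0.976, -0.0, 0.001]
force: [-2.6, -0.6, 5.0]
gripper_width: 0.252
gripper_force: 68.0
```

>>> {"fn": "carry_out", "kwargs": {
  "plan": [
    [0, 0, 0, 0],
    [0, 0, 0, 0]
  ]
}}

```text
time_s: 31.3
tool_pos: [0.5611, -0.0991, 0.1375]
tcp_rot: [0.217, 0.976, -0.0, 0.001]
force: [-3.3, -1.9, 5.8]
gripper_width: 0.25
gripper_force: 68.0
```

>>> {"fn": "carry_out", "kwargs": {
  "plan": [
    [0, 0, -4, 0],
    [0, 0, -7, 0],
    [0, 0, -9, 0],
    [0, 0, -9, 0],
    [0, 0, -9, 0]
  ]
}}

```text
time_s: 31.92
tool_pos: [0.561, -0.0991, 0.1738]
tcp_rot: [0.217, 0.976, -0.0, 0.001]
force: [2.7, -4.3, -6.6]
gripper_width: 0.248
gripper_force: 69.0
```

>>> {"fn": "carry_out", "kwargs": {
  "plan": [
    [0, 0, -9, 0],
    [0, 0, -7, 0],
    [0, 0, -6, 0],
    [0, 0, -5, 0],
    [0, 0, -5, 0]
  ]
}}

```text
time_s: 32.55
tool_pos: [0.5609, -0.099, 0.2053]
tcp_rot: [0.217, 0.976, -0.0, 0.001]
force: [4.2, -4.5, -9.2]
gripper_width: 0.244
gripper_force: 69.2
```

>>> {"fn": "carry_out", "kwargs": {
  "plan": [
    [0, 0, -7, 0],
    [0, 0, -9, 0],
    [0, 0, -9, 0],
    [0, 0, -9, 0],
    [0, 0, -9, 0]
  ]
}}

```text
time_s: 33.17
tool_pos: [0.5609, -0.0991, 0.2477]
tcp_rot: [0.217, 0.976, -0.0, 0.0]
force: [6.7, -4.5, -11.0]
gripper_width: 0.248
gripper_force: 69.3
```

>>> {"fn": "carry_out", "kwargs": {
  "plan": [
    [0, 0, -7, 0],
    [0, 0, -5, 0],
    [0, 0, -4, 0],
    [0, 0, 0, 0],
    [0, 0, 0, 0]
  ]
}}

```text
time_s: 33.8
tool_pos: [0.5609, -0.0991, 0.2642]
tcp_rot: [0.217, 0.976, -0.0, 0.001]
force: [4.2, -4.5, -6.7]
gripper_width: 0.251
gripper_force: 69.4
```

>>> {"fn": "carry_out", "kwargs": {
  "plan": [
    [0, 0, -2, 0],
    [0, 0, -2, 0],
    [0, 0, -1, 0],
    [0, 0, -1, 0],
    [0, 0, 0, 0]
  ]
}}

```text
time_s: 34.42
tool_pos: [0.5608, -0.099, 0.2677]
tcp_rot: [0.217, 0.976, -0.0, -0.0]
force: [8.7, -4.9, -15.8]
gripper_width: 0.251
gripper_force: 69.3
```

>>> {"fn": "carry_out", "kwargs": {
  "plan": [
    [0, 0, -1, 0],
    [0, 0, 0, 0],
    [0, 0, 0, 0]
  ]
}}

```text
time_s: 34.8
tool_pos: [0.5607, -0.0991, 0.2677]
tcp_rot: [0.217, 0.976, -0.0, -0.001]
force: [9.9, -4.3, -19.6]
gripper_width: 0.243
gripper_force: 69.2
```

```bash
sed -e 's/(.049,.07)/(.179,.2)/' -e 's/,.057)/,.187)/' cnt.py > cnt2.py; python3 cnt2.py g; python3 jug.py
```

```text
[ 0.56072279 -0.09905408  0.26773958]
side [348 233  20  12 153] [ 0.516 -0.097  0.187] [131  86  56]
side [359 244   7   8  40] [ 0.494 -0.117  0.187] [150  96  61]
scene [299 197   3   6   9] [0.617 0.002 0.187] [131 113  93]
scene [348 196  14  15 141] [ 0.512 -0.092  0.187] [152 101  63]
scene [384 199   7  14  32] [ 0.452 -0.144  0.187] [200 155 121]
scene [365 201   7   7  43] [ 0.491 -0.116  0.187] [162 111  72]
[ 0.56071783 -0.09903145  0.26771794]
side [427 266  31  28 551] [442.9 279.2] [ 0.562 -0.344  0.035]
```

The lumps sit at the same place in the raised dish. The dish plane fits z=0.187, which is 130 mm higher than at the start. The jug has not moved, and the stand is firm against its stop.

```bash
python3 -c "
from workcell import ticket
print(ticket.finish_job())"
```

```text
the job is handed in; nothing more can be done
None
```

The job is handed in, though no verdict came back: by the camera checks all five lumps are in the top dish and the empty jug stands upright on the worktop (about 55 mm from where it began), and the arm is holding the stand fully extended (grip up 130 mm, against its stop) with the button squeezed.

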